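# Feel which bottle is full, stand it in the spill tray and shut its cap

## Task

One of the three look-alike amber bottles is full and clearly heavier, the other two are nearly empty; only their weight tells. Stand the full one upright near the middle of the empty wide bay of the blue spill tray and let go of it, then screw its loose cap clockwise until it stops. Leave the two nearly empty bottles standing on the desk, clear of the tray, with their caps still loose, tip no bottle over, and do not disturb the vials or the stamp.

Things in the scene. Friction and masses are not known exactly. Their poses are not given: they have to be found in the camera images.
- tray: blue spill tray fixed to the desk, 104 x 196 mm, rim 14 mm high and 4 mm thick; black rubber mat in it, its top 6 mm above the desk. A divider leaves a wide empty bay (96 x 126 mm inside) at its -y end and a narrow bay with two dropper vials at its +y end. Origin: centre of the underside
- bay (a point): centre of the wide empty bay, on the top of its rubber mat, 6 mm above the desk; x and y along the sides of the bay (96 and 126 mm inside)
- bottle_a: one of three look-alike amber bottles: one is full (230-290 g), two nearly empty (80-100 g), which differs between runs. Round body 44 mm wide, 60 mm high; black cap 28 mm wide, 17 mm high on top. A drop pipette strapped on its -x side sticks out 11 mm: grip across y. Origin: underside, 4.5 mm to the -x side of the round axis; z up
- bottle_a_axis (a point): point on the round axis of body and cap of bottle_a, at the underside of the bottle (the cap spans 60 to 77 mm above it)
- bottle_a_cap (a joint): angle of the screw cap of bottle_a: 0 is shut, against a hard stop; grows as it is unscrewed (counterclockwise from above), so turn clockwise to shut. Each cap starts loosened by 0.6 to 1.1 rad, turns easily and stays on the bottle
- bottle_b: one of three look-alike amber bottles: one is full (230-290 g), two nearly empty (80-100 g), which differs between runs. Round body 44 mm wide, 60 mm high; black cap 28 mm wide, 17 mm high on top. A drop pipette strapped on its -x side sticks out 11 mm: grip across y. Origin: underside, 4.5 mm to the -x side of the round axis; z up
- bottle_b_axis (a point): point on the round axis of body and cap of bottle_b, at the underside of the bottle (the cap spans 60 to 77 mm above it)
- bottle_b_cap (a joint): angle of the screw cap of bottle_b: 0 is shut, against a hard stop; grows as it is unscrewed (counterclockwise from above), so turn clockwise to shut. Each cap starts loosened by 0.6 to 1.1 rad, turns easily and stays on the bottle
- bottle_c: one of three look-alike amber bottles: one is full (230-290 g), two nearly empty (80-100 g), which differs between runs. Round body 44 mm wide, 60 mm high; black cap 28 mm wide, 17 mm high on top. A drop pipette strapped on its -x side sticks out 11 mm: grip across y. Origin: underside, 4.5 mm to the -x side of the round axis; z up
- bottle_c_axis (a point): point on the round axis of body and cap of bottle_c, at the underside of the bottle (the cap spans 60 to 77 mm above it)
- bottle_c_cap (a joint): angle of the screw cap of bottle_c: 0 is shut, against a hard stop; grows as it is unscrewed (counterclockwise from above), so turn clockwise to shut. Each cap starts loosened by 0.6 to 1.1 rad, turns easily and stays on the bottle
- blue_vial: dropper vial with a blue cap, 22 mm in diameter, 63 mm high, standing in the narrow bay of the tray; bystander. Origin at the centre of its underside
- yellow_vial: dropper vial with a yellow cap, 22 mm in diameter, 63 mm high, standing in the narrow bay of the tray; bystander. Origin at the centre of its underside
- stamp: wooden rubber stamp, 24 x 52 x 62 mm, standing on the desk behind the bottles; bystander. Origin at the centre of its underside
Things that resemble listed ones, but are neither listed nor needed, are in the scene too. What is shaped like the bottle_b but yellow is not meant. What is shaped like the bottle_a but pink is not meant.

How it is judged (in metres and radians):
On the way, in this order (a step that is already met when the one before it is completed fails the run):
1. a full bottle (its weight on the tray over 1.6 N) stands upright on the mat of the wide bay, let go, its cap still loose (((x of bottle_a_axis in the frame of bay between -0.032 and 0.032 m and y of bottle_a_axis in the frame of bay between -0.046 and 0.046 m and z of bottle_a_axis in the frame of bay between -0.004 and 0.005 m and angle between bottle_a's own z axis and vertical below 0.08 rad and linear speed of bottle_a below 0.03 m/s and contact force between bottle_a and tray above 1.6 N and contact force between the fingers and bottle_a below 0.05 N and value of joint bottle_a_cap above 0.35 rad) or (x of bottle_b_axis in the frame of bay between -0.032 and 0.032 m and y of bottle_b_axis in the frame of bay between -0.046 and 0.046 m and z of bottle_b_axis in the frame of bay between -0.004 and 0.005 m and angle between bottle_b's own z axis and vertical below 0.08 rad and linear speed of bottle_b below 0.03 m/s and contact force between bottle_b and tray above 1.6 N and contact force between the fingers and bottle_b below 0.05 N and value of joint bottle_b_cap above 0.35 rad) or (x of bottle_c_axis in the frame of bay between -0.032 and 0.032 m and y of bottle_c_axis in the frame of bay between -0.046 and 0.046 m and z of bottle_c_axis in the frame of bay between -0.004 and 0.005 m and angle between bottle_c's own z axis and vertical below 0.08 rad and linear speed of bottle_c below 0.03 m/s and contact force between bottle_c and tray above 1.6 N and contact force between the fingers and bottle_c below 0.05 N and value of joint bottle_c_cap above 0.35 rad))), for 0.2 s.
2. its cap is screwed shut to the stop while it stands there (((x of bottle_a_axis in the frame of bay between -0.032 and 0.032 m and y of bottle_a_axis in the frame of bay between -0.046 and 0.046 m and z of bottle_a_axis in the frame of bay between -0.004 and 0.005 m and angle between bottle_a's own z axis and vertical below 0.08 rad and linear speed of bottle_a below 0.03 m/s and contact force between bottle_a and tray above 1.6 N and value of joint bottle_a_cap below 0.1 rad) or (x of bottle_b_axis in the frame of bay between -0.032 and 0.032 m and y of bottle_b_axis in the frame of bay between -0.046 and 0.046 m and z of bottle_b_axis in the frame of bay between -0.004 and 0.005 m and angle between bottle_b's own z axis and vertical below 0.08 rad and linear speed of bottle_b below 0.03 m/s and contact force between bottle_b and tray above 1.6 N and value of joint bottle_b_cap below 0.1 rad) or (x of bottle_c_axis in the frame of bay between -0.032 and 0.032 m and y of bottle_c_axis in the frame of bay between -0.046 and 0.046 m and z of bottle_c_axis in the frame of bay between -0.004 and 0.005 m and angle between bottle_c's own z axis and vertical below 0.08 rad and linear speed of bottle_c below 0.03 m/s and contact force between bottle_c and tray above 1.6 N and value of joint bottle_c_cap below 0.1 rad))), for 0.2 s.
At the end, for the whole second after the job is handed in: The full bottle (over 1.6 N on the tray) stands upright and still on the wide bay's mat, axis within 32 x 46 mm of its centre, tilt < 0.08 rad, cap within 0.1 rad of shut; the other two stand upright and still on the desk, caps still loose, 90 mm or more from the bay's centre (((x of bottle_a_axis in the frame of bay between -0.032 and 0.032 m and y of bottle_a_axis in the frame of bay between -0.046 and 0.046 m and z of bottle_a_axis in the frame of bay between -0.004 and 0.005 m and angle between bottle_a's own z axis and vertical below 0.08 rad and linear speed of each of bottle_a, bottle_b, bottle_c below 0.03 m/s and contact force between bottle_a and tray above 1.6 N and value of joint bottle_a_cap below 0.1 rad and angle between each of bottle_b, bottle_c's own z axis and vertical below 0.12 rad and height (world z) of each of bottle_b, bottle_c below 0.008 m and horizontal distance between each of bottle_b, bottle_c and bay above 0.09 m and value of joint each of bottle_b_cap, bottle_c_cap above 0.35 rad) or (x of bottle_b_axis in the frame of bay between -0.032 and 0.032 m and y of bottle_b_axis in the frame of bay between -0.046 and 0.046 m and z of bottle_b_axis in the frame of bay between -0.004 and 0.005 m and angle between bottle_b's own z axis and vertical below 0.08 rad and linear speed of each of bottle_b, bottle_a, bottle_c below 0.03 m/s and contact force between bottle_b and tray above 1.6 N and value of joint bottle_b_cap below 0.1 rad and angle between each of bottle_a, bottle_c's own z axis and vertical below 0.12 rad and height (world z) of each of bottle_a, bottle_c below 0.008 m and horizontal distance between each of bottle_a, bottle_c and bay above 0.09 m and value of joint each of bottle_a_cap, bottle_c_cap above 0.35 rad) or (x of bottle_c_axis in the frame of bay between -0.032 and 0.032 m and y of bottle_c_axis in the frame of bay between -0.046 and 0.046 m and z of bottle_c_axis in the frame of bay between -0.004 and 0.005 m and angle between bottle_c's own z axis and vertical below 0.08 rad and linear speed of each of bottle_c, bottle_a, bottle_b below 0.03 m/s and contact force between bottle_c and tray above 1.6 N and value of joint bottle_c_cap below 0.1 rad and angle between each of bottle_a, bottle_b's own z axis and vertical below 0.12 rad and height (world z) of each of bottle_a, bottle_b below 0.008 m and horizontal distance between each of bottle_a, bottle_b and bay above 0.09 m and value of joint each of bottle_a_cap, bottle_b_cap above 0.35 rad))); the robot touches nothing.
It fails at once if the cap of a bottle that is not in the wide bay is screwed down ((value of joint bottle_a_cap below 0.35 rad and horizontal distance between bottle_a_axis and bay above 0.09 m) or (value of joint bottle_b_cap below 0.35 rad and horizontal distance between bottle_b_axis and bay above 0.09 m) or (value of joint bottle_c_cap below 0.35 rad and horizontal distance between bottle_c_axis and bay above 0.09 m)).
It fails at once if a bottle is tipped over (angle between any of bottle_a, bottle_b, bottle_c's own z axis and vertical above 0.6 rad).
It fails at once if a vial or the stamp is disturbed (moved over 25 mm or toppled) (distance of any of blue_vial, yellow_vial, stamp from where it was at the start of the episode above 0.025 m or angle between any of blue_vial, yellow_vial, stamp's own z axis and vertical above 0.5 rad).
It also fails if it takes over 72 s, if anything falls off the work surface, if the arm or the gripper's body presses on something with over 40 N, if the wrist force passes 120 N, or if a joint passes its speed limit or range.

## Robot

A 6-joint arm with a two-finger parallel gripper is mounted at the origin on a cart in front of the work surface, level with it; the furniture and walls round the work are solid. World frame = base frame: x ahead of the robot, y to its left, z up, the work surface at z = 0. Lengths are in mm, angles in rad, forces in N, time in s.
With the tool pointing down it reaches from about 425 to 950 mm from the base axis. Payload 3.5 kg.
Tool frame: the origin (TCP) lies where the fingers leave the gripper's body, on its centre line; the fingertips stand 73 mm ahead of it and the grasp point (between the pads) lies 54 mm ahead of it; z points along the fingers, y is the line along which they close (so a half turn about z gives the same grasp; the last joint's range is limited). The gripper opens to 85 mm and grips with 20 to 120 N. Pads are 22 mm wide; open, the fingers measure 114 mm over their backs; the gripper's body (76 mm by 85 mm) begins 54 mm behind the grasp point. The pads swing forward as they close: fully open they stand 13 mm farther back than shut.
Start: joints at [-1.351, 0.286, 1.577, -0, 1.279, -0.15], TCP at [243.987, -629.347, 303.925] pointing down, gripper open.
Joint ranges: [-2.77, 2.77], [-0.9, 2.22], [0.21, 2.48], [-1.53, 4.67], [0.24, 2.81], [-2.84, 2.84]. Speed limits (rad/s): [2.79, 2.79, 3.14, 3.14, 3.14, 3.14].

## Interface

Orientations are given as a 3x3 rotation matrix whose columns are the frame's x, y, z axes.
In Python, from rig import r, optics gives the robot as it stands. Calls block until the motion is done:
- r.move_ptp(position, orientation): joint-space move of the TCP to a pose.
- r.move_linear(position, vel=150, orientation=None, max_force=None): straight line of the TCP; orientation=None keeps the orientation; vel is the mean speed in mm/s. With max_force (N) it stops when the force on the tool has changed by that much, and returns True; else False.
- r.set_joints(angles): joint-space move.
- r.command_gripper(opening, effort=None): opening from 0.0 (shut) to 1.0 (fully open); effort is the grip in N (None keeps the last); returns when the fingers have stopped.
- r.hold(seconds).
- r.inverse_kinematics(position, orientation): joint angles nearest the present ones, or None.
- r.get_obs(): the state.
- optics.grab_frame(name): name is "side" or "top" or "wrist"; returns a dict with "frame" (480x640x3 uint8, red, green, blue), "range_z" (480x640 float32, mm along the optical axis (not along the pixel's ray), 0 where there is no reading), "mtx" (3x3 intrinsics, pixels), "world_from_camera" (4x4, takes a point from camera to world coordinates); the wrist camera has in their place "mount" (4x4, takes a point from camera to tool coordinates, whose origin is the TCP and whose axes are the flange's). Camera axes: x right, y up, looking along -z (the intrinsics and any distortion apply to the point x, -y, -z); pixel columns grow to the right and rows downward; lengths in mm; the calibration is good to about 2 mm. A picture is of the moment at which its call begins: read the wrist's pose just before it.
A pose or a line that the arm cannot do raises r.PlanningError and nothing moves.
- r.sign_off(): hands the job in; it is judged then, once.
The state is a dict: "t": time; "qpos": joint angles; "dq": joint speeds; "joint_torque": joint torques, N m; "ee_pos": TCP position; "eef_rot": TCP orientation; "contact_force": force on the tool from outside, world axes, zero at the start; "torque": the same for the moment, N m; "grip_width": opening from 0.0 (shut) to 1.0 (fully open); "grasp_force": force on a finger pad.
Only numpy, scipy, OpenCV 4.12 (cv2) and the standard library are available. Lean on these libraries where they do the work, as an engineer would, in place of code of your own. Each camera call takes 0.05 s, during which the arm holds its last target. There are 200 camera calls.

## Working session

There is one attempt and no reset: what is moved stays moved. The work goes in short steps, each a Python script; the robot and the scene stay as the last script left them, time stands still between calls to the robot, and variables do not carry over. Pictures are saved under pics/ and viewed, at most 10 in all, crops included, and the job is handed in when it is done.

```bash
ls; mkdir -p pics; python3 - <<'E'
from rig import r, optics
import cv2,numpy as np
o=r.get_obs(); print(o['t'],o['ee_pos'],o['eef_rot'],o['grip_width'])
for n in ("side","top"):
    f=optics.grab_frame(n); cv2.imwrite(f'pics/{n}0.png',f['frame'][:,:,::-1]); np.savez(f'pics/{n}0.npz',**f)
    print(n,f['mtx'],f['world_from_camera'],(f['range_z']>0).mean())
E
```

```text
pics
0.0 [ 243.88815713 -628.86694594  302.52352642] [[ 9.32389111e-01  3.61455724e-01 -5.53310787e-04]
 [ 3.61455991e-01 -9.32386190e-01  2.35794364e-03]
 [ 3.36392887e-04 -2.39851847e-03 -9.99997067e-01]] 1.00302231874147
side [[435.65813984   0.         316.48030929]
 [  0.         435.65813984 235.80828556]
 [  0.           0.           1.        ]] [[-9.97517574e-01  4.15825274e-02 -5.68294119e-02  4.63670581e+02]
 [-7.03663893e-02 -5.57733408e-01  8.27032053e-01  1.07374794e+03]
 [ 2.69442145e-03  8.28977888e-01  5.59274888e-01  5.83567368e+02]
 [ 0.00000000e+00  0.00000000e+00  0.00000000e+00  1.00000000e+00]] 0.9957845052083333
top [[611.67415694   0.         312.30386227]
 [  0.         611.67415694 238.91300694]
 [  0.           0.           1.        ]] [[ 2.25369736e-02  9.93663738e-01 -1.10111125e-01  3.49683928e+02]
 [-9.99681187e-01  2.11441979e-02 -1.38002929e-02  3.26015181e+02]
 [-1.13846392e-02  1.10387037e-01  9.93823471e-01  1.41847583e+03]
 [ 0.00000000e+00  0.00000000e+00  0.00000000e+00  1.00000000e+00]] 0.996142578125
```

View pics/top0.png

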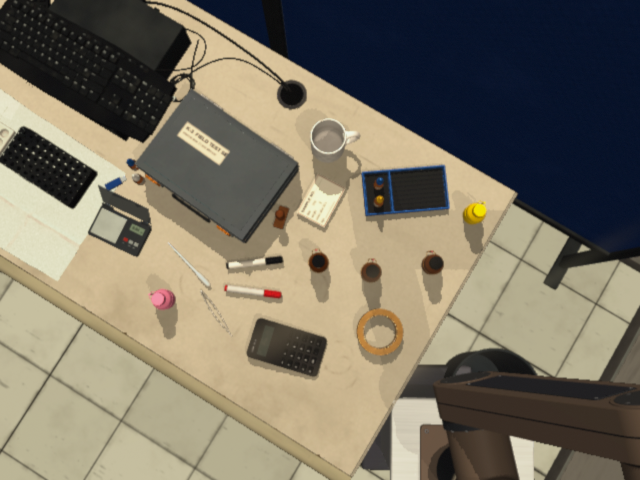

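View pics/side0.png

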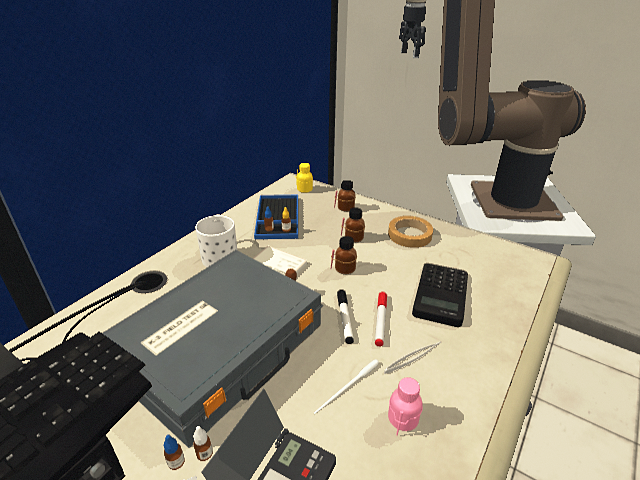

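The top view shows three brown bottles with black caps near pixels (318,262), (371,272) and (433,264). The tray's wide bay is near (419,188) and the stamp near (281,216). The side view shows the bottles at (345,255), (354,225) and (346,195), with the pipettes on their left, which is world +x. Next I'll measure positions from both views.

```bash
cat > cam.py <<'E'
import numpy as np, cv2
def cloud(f,T=None):
    T=f['world_from_camera'] if T is None else T
    K=f['mtx']; z=f['range_z'].astype(float); v,u=np.mgrid[0:480,0:640]
    P=np.stack([(u-K[0,2])/K[0,0]*z,-(v-K[1,2])/K[1,1]*z,-z],-1)
    W=P@T[:3,:3].T+T[:3,3]; W[z<=0]=np.nan
    return W
E
python3 - <<'E'
import numpy as np,cv2
from cam import cloud
from scipy import ndimage as ni
for n in('top','side'):
    f=dict(np.load(f'pics/{n}0.npz')); W=cloud(f); im=f['frame'].astype(int)
    hsv=cv2.cvtColor(f['frame'],cv2.COLOR_RGB2HSV)
    x,y,z=W[...,0],W[...,1],W[...,2]
    # desk check
    d=(x>450)&(x<700)&(y>0)&(y<400)&(abs(z)<15); print(n,'desk z',np.nanmedian(z[d]))
    m=(z>20)&(z<110)&(x>400)&(x<900)&(y>-100)&(y<450)
    l,k=ni.label(m)
    for i in range(1,k+1):
        s=l==i
        if 25<s.sum()<6000:
            p=W[s]; t=p[p[:,2]>np.percentile(p[:,2],97)-8]
            print(s.sum(),ni.center_of_mass(s)[::-1],'zmax',np.percentile(p[:,2],97).round(1),'topc',((t.min(0)+t.max(0))/2).round(1),'ext',np.ptp(t,0).round(),'n',len(t),'rgb',im[s].mean(0).round())
    blue=(hsv[...,0]>100)&(hsv[...,0]<125)&(hsv[...,1]>120)&(hsv[...,2]>70)&(z>5)&(z<22)&(x>500)&(x<900)
    l,k=ni.label(ni.binary_dilation(blue,iterations=2))
    sz=ni.sum(blue,l,range(1,k+1)); b=blue&(l==1+np.argmax(sz))
    p=W[b]; print('tray',len(p),'z',np.percentile(p[:,2],[5,50,95]),cv2.minAreaRect(p[:,:2].astype(np.float32)))
E
```

```text
top desk z 0.4268443718249273
2044 (np.float64(455.39530332681016), np.float64(99.5958904109589)) zmax 107.3 topc [825.8  28.9 104.7] ext [148. 257.  11.] n 263 rgb [ 8. 18. 40.]
861 (np.float64(331.91405342624853), np.float64(137.49477351916377)) zmax 91.6 topc [729.7 304.7  90.4] ext [ 83. 100.  13.] n 202 rgb [162. 153. 134.]
1263 (np.float64(278.21456848772766), np.float64(171.7181314330958)) zmax 81.3 topc [643.8 416.4  79.4] ext [148.  67.  12.] n 847 rgb [84. 84. 77.]
86 (np.float64(378.7906976744186), np.float64(182.24418604651163)) zmax 67.1 topc [638.1 195.2  64.5] ext [ 7.  9. 10.] n 14 rgb [54. 53. 62.]
83 (np.float64(378.66265060240966), np.float64(200.24096385542168)) zmax 68.6 topc [596.2 194.1  65.3] ext [7. 7. 8.] n 11 rgb [120.  82.  21.]
379 (np.float64(475.23218997361477), np.float64(212.10290237467018)) zmax 80.3 topc [571.9 -23.9  77.3] ext [29. 28. 10.] n 131 rgb [204. 173.  14.]
81 (np.float64(279.6296296296296), np.float64(213.62962962962962)) zmax 63.0 topc [557.3 421.1  60.1] ext [18. 19. 10.] n 58 rgb [92. 49. 24.]
344 (np.float64(318.29651162790697), np.f
[... 1202 characters left out ...]
at64(217.88148148148147)) zmax 65.3 topc [598.3 197.5  63.2] ext [10.  5. 11.] n 17 rgb [156. 120.  56.]
1026 (np.float64(349.10136452241716), np.float64(239.38401559454192)) zmax 78.1 topc [444.6 273.3  74.6] ext [ 47. 149.   9.] n 215 rgb [79. 50. 31.]
2355 (np.float64(223.93248407643313), np.float64(245.85010615711252)) zmax 88.9 topc [730.7 316.6  86.4] ext [80. 82. 11.] n 340 rgb [160. 156. 143.]
101 (np.float64(291.1188118811881), np.float64(273.36633663366337)) zmax 62.0 topc [559.1 423.   58.4] ext [19. 19.  9.] n 72 rgb [110.  66.  39.]
tray 389 z [ 5.61779582 10.34395722 14.38474689] ((628.8798828125, 134.85203552246094), (101.77054595947266, 201.34632873535156), 6.152622222900391)
```

```bash
python3 - <<'E'
import numpy as np
from cam import cloud
B=[(454,332),(434,214),(454.6,72.8)]; off={'top':np.array([[452.1,331],[432.5,212.3],[453.3,71.2]]),'side':None}
for n in('top','side'):
    f=dict(np.load(f'pics/{n}0.npz')); W=cloud(f)
    for i in range(3):
        c=off['top'][i] if n=='top' else off['top'][i]+[2.7,3.2]
        d=W[...,:2]-c; R=np.hypot(d[...,0],d[...,1]); z=W[...,2]
        m=(R>25.5)&(R<42)&(z>12)&(z<70); q=d[m]
        print(n,i,len(q),np.degrees(np.arctan2(q[:,1],q[:,0])).round(),R[m].round(),z[m].round())
from rig import optics,r
f=optics.grab_frame('wrist'); print(f['mount'],f['mtx'])
def Rz(a): c,s=np.cos(a),np.sin(a); return np.array([[c,s,0],[s,-c,0],[0,0,-1.]])
for p in[(454,332,88),(434,214,88),(454.6,72.8,88),(630,103,94),(630,103,200)]:
    print(p,[(d,r.inverse_kinematics(p,Rz(np.radians(d))).round(2)[5] if r.inverse_kinematics(p,Rz(np.radians(d))) is not None else None) for d in range(-180,180,30)])
E
```

```text
top 0 11 [10.  6.  2. 23. 19. 16. 11. -3. 29. -8. 32.] [31. 30. 30. 31. 30. 27. 27. 28. 30. 27. 27.] [30. 37. 37. 29. 33. 51. 46. 33. 31. 31. 39.]
top 1 12 [  6.   2.  -2.  -7.  -8. -15.  11.  -4.  -8. -20.  12. -28.] [30. 30. 30. 30. 29. 31. 28. 26. 26. 29. 26. 26.] [33. 33. 34. 33. 50. 30. 32. 55. 56. 36. 31. 36.]
top 2 12 [17. 13. 12. 11.  1. 25. 15. 16. 15.  9. -6. -4.] [31. 31. 30. 29. 30. 31. 30. 28. 27. 27. 28. 26.] [35. 35. 45. 52. 37. 32. 26. 41. 48. 47. 32. 37.]
side 0 23 [ 7.  6.  9.  8.  7. -4.  8.  8. 16. 10. 12. 17.  6. 21. 23.  1.  8.  9.
  8.  7.  8. 10. 10.] [27. 27. 27. 27. 27. 29. 27. 29. 28. 29. 27. 28. 29. 28. 26. 29. 27. 29.
 27. 29. 26. 29. 29.] [52. 49. 47. 44. 41. 35. 39. 37. 39. 35. 35. 34. 28. 33. 33. 23. 26. 24.
 23. 20. 21. 19. 16.]
side 1 23 [-13.  -9. -12. -13. -11. -11. -11. -15. -16. -33. -12. -10.  -6.  -8.
   5. -16. -16. -14. -12. -11. -17. -13. -11.] [27. 27. 27. 29. 26. 29. 26. 29. 27. 28. 29. 26. 30. 28. 28. 29. 29. 31.
 28. 30. 29. 30. 30.] [52. 50. 47. 43. 45. 41. 42. 37. 38. 33. 36. 37. 34. 34. 35. 26. 23. 21.
 22. 19. 17. 15. 13.]
side 2 17 
[... 1426 characters left out ...]
at64(0.46)), (90, np.float64(-0.06)), (120, np.float64(-0.59)), (150, np.float64(-1.11))]
(630, 103, 94) [(-180, np.float64(-1.57)), (-150, np.float64(-2.09)), (-120, np.float64(-2.61)), (-90, None), (-60, np.float64(2.62)), (-30, np.float64(2.1)), (0, np.float64(1.57)), (30, np.float64(1.05)), (60, np.float64(0.53)), (90, np.float64(0.0)), (120, np.float64(-0.52)), (150, np.float64(-1.04))]
(630, 103, 200) [(-180, np.float64(-1.57)), (-150, np.float64(-2.09)), (-120, np.float64(-2.61)), (-90, None), (-60, np.float64(2.62)), (-30, np.float64(2.1)), (0, np.float64(1.57)), (30, np.float64(1.05)), (60, np.float64(0.53)), (90, np.float64(0.0)), (120, np.float64(-0.52)), (150, np.float64(-1.04))]
```

```bash
cat > h.py <<'E'
import numpy as np
from rig import r, optics
def Rz(a): c,s=np.cos(a),np.sin(a); return np.array([[c,s,0],[s,-c,0],[0,0,-1.]])
def wrist(name):
    o=r.get_obs(); f=optics.grab_frame('wrist'); T=np.eye(4); T[:3,:3]=o['eef_rot']; T[:3,3]=o['ee_pos']
    f['world_from_camera']=T@f['mount']; np.savez(f'pics/{name}.npz',**f)
    import cv2; cv2.imwrite(f'pics/{name}.png',f['frame'][:,:,::-1]); return f
E
cat > meas.py <<'E'
import numpy as np,cv2,sys
from cam import cloud
from scipy import ndimage as ni
from scipy.optimize import least_squares
for n in sys.argv[1:]:
    f=dict(np.load(f'pics/{n}.npz')); W=cloud(f); hsv=cv2.cvtColor(f['frame'],cv2.COLOR_RGB2HSV)
    x,y,z=W[...,0],W[...,1],W[...,2]
    d=(x>450)&(x<560)&(y>0)&(y<400)&(abs(z)<15); print(n,'desk z',np.nanmedian(z[d]))
    for c in [(454,332),(434,214),(454.6,72.8)]:
        R=np.hypot(x-c[0],y-c[1]); t=(R<19)&(z>70)&(z<90)
        if t.sum()<50: continue
        p=W[t]; cc,rad=cv2.minEnclosingCircle(p[:,:2].astype(np.float32))
        q=W[(R<45)&(z>12)&(z<57)]; e=q[:,:2]-cc; Rq=np.hypot(*e.T); s=Rq>25.5
        a=np.degrees(np.arctan2(e[s,1],e[s,0]))
        print(' cap top z',np.median(p[:,2]).round(1),'c',np.round(cc,1),'r',round(rad,1),'median c',np.median(p[:,:2],0).round(1),'pip n',s.sum(),'ang',np.median(a).round(1),a.std().round(1),'Rmax',Rq.max().round(1))
    blue=(hsv[...,0]>100)&(hsv[...,0]<125)&(hsv[...,1]>120)&(hsv[...,2]>50)&(z>9)&(z<20)&(x>520)&(x<760)&(y>0)&(y<260)
    l,k=ni.label(ni.binary_dilation(blue,iterations=2))
    if k:
        sz=ni.sum(blue,l,range(1,k+1)); b=blue&(l==1+np.argmax(sz)); p=W[b]
        rc=cv2.minAreaRect(p[:,:2].astype(np.float32)); print(' tray',len(p),'z',np.percentile(p[:,2],[5,50,95]).round(1),rc)
        m=(abs(x-630)<25)&(abs(y-103)<35); print(' mat z',np.nanmedian(z[m]))
E
python3 - <<'E'
from h import *
r.move_ptp((560,110,380),Rz(0)); wrist('w1')
r.move_ptp((410,214,330),Rz(0)); wrist('w2'); print(r.get_obs()['t'])
E
python3 meas.py w1 w2
```

```text
3.875
w1 desk z -0.1320089786678409
 cap top z 77.5 c [453.2 331.5] r 15.6 median c [455.  329.7] pip n 123 ang 10.9 7.0 Rmax 31.4
 cap top z 77.5 c [434.2 211.9] r 14.9 median c [435.7 211.4] pip n 100 ang -5.2 7.9 Rmax 31.5
 cap top z 77.6 c [455.5  72.5] r 14.8 median c [457.1  72.7] pip n 92 ang 13.0 8.0 Rmax 31.5
 tray 2842 z [10.6 13.4 14.9] ((628.3154907226562, 133.2198944091797), (103.11540985107422, 195.5865020751953), 6.105830192565918)
 mat z 5.848503062871146
w2 desk z -0.23531371907756693
 cap top z 77.4 c [452.5 331.9] r 15.2 median c [453.4 330.5] pip n 123 ang 9.7 8.5 Rmax 32.1
 cap top z 77.6 c [433.5 212.5] r 14.8 median c [434.3 212.4] pip n 96 ang -5.3 10.4 Rmax 31.6
 cap top z 77.6 c [455.1  72.8] r 14.9 median c [455.4  74.2] pip n 135 ang 14.9 7.5 Rmax 31.4
 tray 235 z [ 9.9 13.  14.5] ((568.8958129882812, 197.92420959472656), (4.3219733238220215, 53.5773811340332), 1.114760160446167)
 mat z nan
  return np.nanmean(a, axis, out=out, keepdims=keepdims)
```

View pics/w2.png

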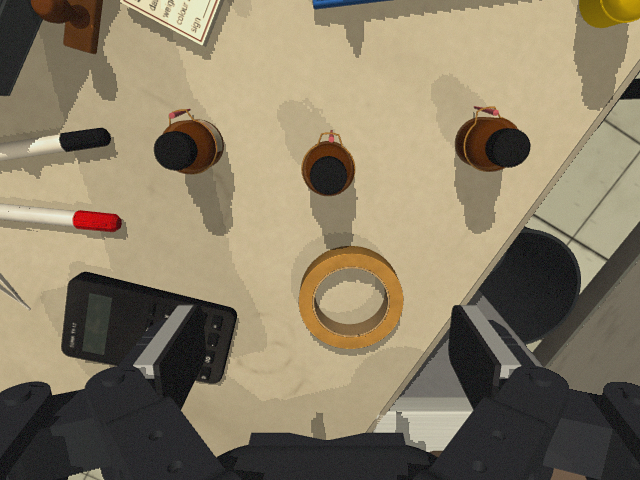

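The wrist view agrees with the other two. The bottles stand at pixels (188,147), (328,168) and (490,143), with pipettes toward +x. Cap tops are at 77.5 mm, the mat at 5.8 mm and the rim at about 14 mm, which match the given heights. Next I'll weigh the bottles with small lifts.

```bash
python3 - <<'E'
from h import *
B=[(433.8,212.2,-5),(452.8,331.7,10),(455.3,72.7,14)]
def F(): 
    r.hold(0.4); v=[]
    for _ in range(5): v.append(r.get_obs()['contact_force'].copy() if hasattr(r.get_obs()['contact_force'],'copy') else r.get_obs()['contact_force']); r.hold(0.02)
    return np.mean(v,0)
for i,(x,y,a) in enumerate(B):
    R=Rz(np.radians(a))
    r.move_ptp((x,y,190),R)
    hit=r.move_linear((x,y,88),vel=120,max_force=15)
    f0=F(); z=r.get_obs()['ee_pos'][2]
    r.command_gripper(0.2,effort=30); o=r.get_obs()
    r.move_linear((x,y,104),vel=60); f1=F()
    print(i,'hit',hit,'z',z,'grip',o['grip_width'],o['grasp_force'],'dF',(f1-f0).round(2),'t',o['t'],flush=True)
    if hit or o['grip_width']<.3: break
    if f0[2]-f1[2]>1.7: print('heavy',i); break
    r.move_linear((x,y,88.5),vel=40); r.command_gripper(1.0); r.move_linear((x,y,190),vel=150)
E
```

```text
0 hit False z 88.10775040092419 grip 0.48984046382289936 30.727202458734837 dF [ 0.34 -0.4  -0.99] t 6.4583
1 hit False z 88.14823833259366 grip 0.4912533873740704 31.106817796826363 dF [-0.27  0.3  -2.23] t 11.725
heavy 1
```

```bash
python3 - <<'E'
from h import *
R=Rz(np.radians(6)); b=(631.6,102.4)
r.move_linear((452.8,331.7,200),vel=120)
r.move_linear((*b,200),vel=130,orientation=R)
print('held',r.get_obs()['grip_width'],r.get_obs()['contact_force'])
r.move_linear((*b,105),vel=80)
hit=r.move_linear((*b,94),vel=25,max_force=5)
o=r.get_obs(); print(hit,o['ee_pos'],o['contact_force'])
r.command_gripper(0.8); r.hold(0.3)
r.move_linear((*b,215),vel=100)
r.move_linear((b[0]-60,b[1],300),vel=200)
wrist('w3'); print(r.get_obs()['t'])
E
python3 - <<'E'
import numpy as np,cv2
from cam import cloud
f=dict(np.load('pics/w3.npz')); W=cloud(f); x,y,z=np.moveaxis(W,-1,0)
R=np.hypot(x-631.6,y-102.4); t=(R<30)&(z>77)&(z<95); p=W[t]
print(t.sum(),np.median(p,0),cv2.minEnclosingCircle(p[:,:2].astype(np.float32)))
print(W[240,320])
E
```

```text
held 0.4992460150473866 [-0.67606157 -1.00590805 -3.05045574]
True [631.42952453 102.38683316  94.23899635] [0.38308319 0.18569399 5.11153551]
20.5083
1499 [631.7133692  102.14708966  83.55471622] ((631.404296875, 102.0464859008789), 14.809942245483398)
[525.76787828 103.4991201    0.5889706 ]
```

View pics/w3.png

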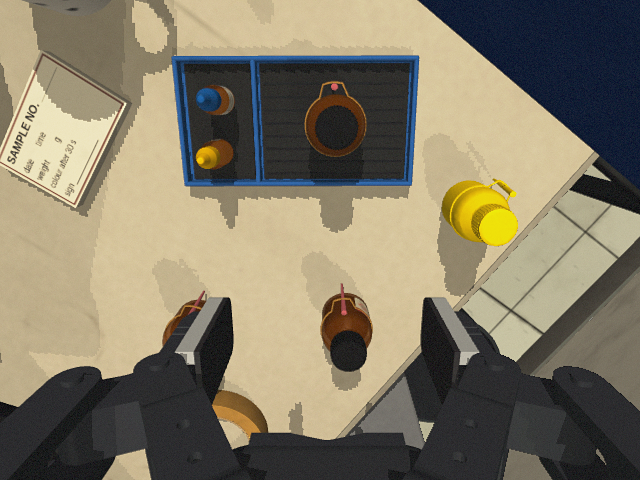

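The bottle stands upright in the bay: its cap is at pixel (336,125), the cap top is at 83.5 mm, and it is centred within 1 mm. Next I'll screw the cap clockwise.

```bash
python3 - <<'E'
from h import *
b=(631.4,102.2); R=Rz(np.radians(120))
r.command_gripper(0.65)
r.move_ptp((*b,215),R)
hit=r.move_linear((*b,141),vel=80,max_force=6); o=r.get_obs(); print(hit,o['ee_pos'],o['qpos'][5],o['contact_force'])
if not hit:
    r.command_gripper(0.1,effort=30); o=r.get_obs(); print('grip',o['grip_width'],o['grasp_force'])
    q=np.array(o['qpos']); t0=np.array(o['torque'])
    for k in range(14):
        q[5]+=0.1; r.set_joints(q); r.hold(.05); o=r.get_obs()
        print(k,o['qpos'][5].round(3),'Tz',(np.array(o['torque'])-t0).round(3),'F',np.array(o['contact_force']).round(1),round(o['grip_width'],3),round(o['t'],1))
E
```

```text
False [631.90899904 102.22190102 141.74770662] -0.5215291600277282 [ 0.05969001  0.44267125 -0.48628676]
grip 0.3120808753657899 29.942924694623798
0 -0.424 Tz [ 0.056 -0.154 -0.013] F [ 0.5 -0.6  1. ] 0.314 24.3
1 -0.325 Tz [ 0.008 -0.081  0.002] F [ 0.  -0.1  1.6] 0.312 24.6
2 -0.225 Tz [-0.034 -0.12  -0.025] F [-1.2 -0.9  1.6] 0.317 24.9
3 -0.125 Tz [-0.038 -0.014  0.001] F [-1.3 -0.3  0.5] 0.317 25.2
4 -0.025 Tz [-0.007 -0.008  0.031] F [-0.8 -0.8  2.6] 0.312 25.5
5 0.075 Tz [0.026 0.018 0.032] F [-0.4 -0.   1.7] 0.309 25.8
6 0.175 Tz [0.033 0.007 0.002] F [-0.4 -0.6  1.7] 0.314 26.1
7 0.275 Tz [ 0.034  0.049 -0.045] F [-2.1 -1.7  2.9] 0.314 26.4
8 0.375 Tz [ 0.118 -0.125 -0.051] F [-1.4 -0.2  1.6] 0.315 26.7
9 0.475 Tz [ 0.201 -0.201  0.034] F [-1.   0.2  0.6] 0.311 27.0
10 0.575 Tz [ 0.148 -0.351 -0.007] F [0.2 0.6 1. ] 0.309 27.3
11 0.675 Tz [ 0.094 -0.321  0.056] F [-0.1  0.4  0.8] 0.317 27.6
12 0.775 Tz [ 0.089 -0.249  0.008] F [-0.5 -0.1  2. ] 0.314 27.9
13 0.875 Tz [ 0.073 -0.284  0.011] F [ 0.1 -0.1  1.9] 0.314 28.2
```

```bash
python3 - <<'E'
from h import *
b=(631.4,102.2)
r.command_gripper(0.65); r.hold(.2)
p=r.get_obs()['ee_pos']; r.move_linear((p[0],p[1],215),vel=100)
r.move_ptp((b[0]-60,b[1],300),Rz(np.radians(6))); r.hold(.2)
wrist('w4'); print(r.get_obs()['t'])
E
python3 - <<'E'
import numpy as np,cv2
from cam import cloud
for n in('w3','w4'):
    f=dict(np.load(f'pics/{n}.npz')); W=cloud(f); x,y,z=np.moveaxis(W,-1,0)
    R=np.hypot(x-631.6,y-102.4); p=W[(R<30)&(z>77)&(z<95)]; c,rad=cv2.minEnclosingCircle(p[:,:2].astype(np.float32))
    e=W[(z>18)&(z<64)&(R<45)][:,:2]-c; Rq=np.hypot(*e.T); e=e[Rq>26]
    a=np.degrees(np.arctan2(e[:,1],e[:,0])); print(n,c,rad,'z',np.median(p[:,2]),'pip ang',np.median(a),a.std(),len(a))
f=dict(np.load('pics/w4.npz'))['frame'][30:230,180:440,::-1]; cv2.imwrite('pics/w4c.png',cv2.resize(f,None,fx=3,fy=3)[:600,:780])
E
```

```text
30.5
w3 (631.404296875, 102.0464859008789) 14.809942245483398 z 83.55471621770113 pip ang 9.271901132318977 10.675890599374556 106
w4 (631.7734375, 102.2560043334961) 14.823447227478027 z 83.52075514098277 pip ang -27.357677190378304 11.30873370413799 99
```

View pics/w4c.png

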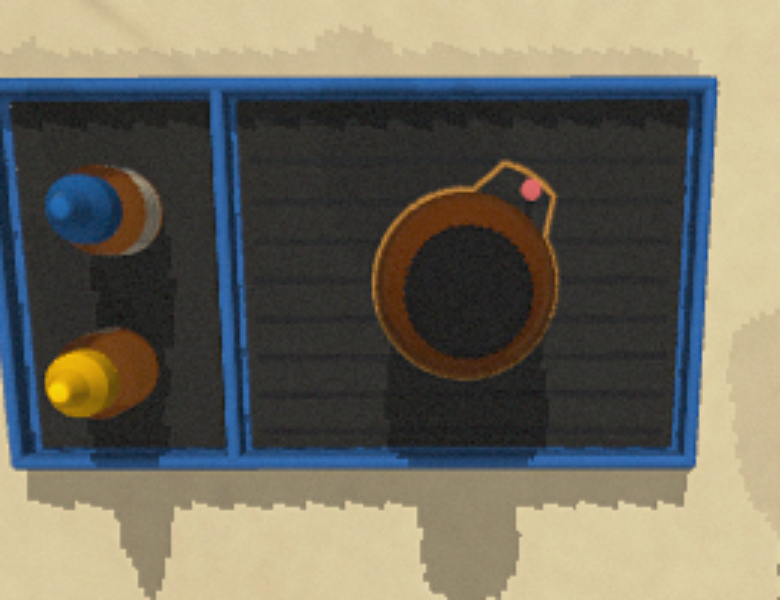

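The bottle turned about 0.64 rad along with a 1.4 rad turn, so the cap closed by about 0.76 rad and the stop was probably reached. I'll confirm with a second turn: if the cap is shut, the bottle must follow the whole way.

```bash
python3 - <<'E'
from h import *
b=(631.7,102.2)
r.move_ptp((*b,215),Rz(np.radians(120)))
hit=r.move_linear((*b,141),vel=80,max_force=6); print(hit)
if not hit:
    r.command_gripper(0.1,effort=30); q=np.array(r.get_obs()['qpos'])
    for k in range(5): q[5]+=0.2; r.set_joints(q)
    r.hold(.3); o=r.get_obs(); print(o['qpos'][5],o['contact_force'],o['grip_width'])
r.command_gripper(0.65); r.hold(.2)
p=r.get_obs()['ee_pos']; r.move_linear((p[0],p[1],215),vel=100)
r.move_ptp((b[0]-60,b[1],300),Rz(np.radians(6))); r.hold(.2)
wrist('w5'); print(r.get_obs()['t'])
r.move_ptp((500,-150,320),Rz(np.radians(6))); f=optics.grab_frame('top')
import cv2; cv2.imwrite('pics/top5.png',f['frame'][:,:,::-1])
from cam import cloud
for n in('w4','w5'):
    f=dict(np.load(f'pics/{n}.npz')); W=cloud(f); x,y,z=np.moveaxis(W,-1,0)
    R=np.hypot(x-631.6,y-102.4); p=W[(R<30)&(z>77)&(z<95)]; c,rad=cv2.minEnclosingCircle(p[:,:2].astype(np.float32))
    e=W[(z>18)&(z<64)&(R<45)][:,:2]-c; Rq=np.hypot(*e.T); e=e[Rq>26]
    a=np.degrees(np.arctan2(e[:,1],e[:,0])); print(n,c,rad,'z',np.median(p[:,2]),'pip ang',np.median(a),a.std(),len(a))
E
```

```text
False
0.476898347162735 [-0.7903207  -0.67678109  1.2010803 ] 0.3154119995215093
38.175
w4 (631.7734375, 102.2560043334961) 14.823447227478027 z 83.52075514098277 pip ang -27.357677190378304 11.30873370413799 99
w5 (632.4166259765625, 102.30686950683594) 14.77359676361084 z 83.53319973265678 pip ang -83.99744509138641 11.474173524203819 88
```

View pics/top5.png

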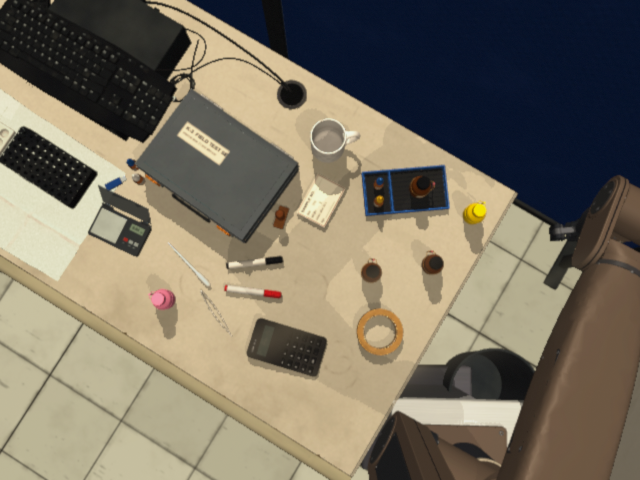

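The bottle followed the full 1.0 rad (0.99 measured), so the cap is at its stop. The top view shows the full bottle in the bay at (423,187), the other two standing at (371,271) and (433,264), and the vials and stamp where they were.

```bash
python3 -c "
from rig import r
r.hold(0.3); print(r.sign_off())"
```

```text
the job is handed in; nothing more can be done
None
```

I handed the job in at about 40 s: the full bottle (2.2 N on lifting; one other read 1.0 N, the third was not weighed) stands centred in the wide bay with its cap screwed to the stop, and the other two bottles, the vials and the stamp are undisturbed.

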